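# Swing out the folding hook and latch the vial carrier on it

## Robot

A 7-joint arm with a two-finger parallel gripper is mounted at the origin on the work surface. World frame = base frame: x ahead of the robot, y to its left, z up, the work surface at z = 0. Lengths are in m, angles in rad, forces in N, time in s.
With the tool pointing down it reaches from about 0.375 to 0.925 m from the base axis. Payload 3.1 kg.
Tool frame: the origin (TCP) lies between the finger pads; the fingertips stand 19 mm ahead of it and the grasp point (between the pads) is the TCP; z points along the fingers, y is the line along which they close (so a half turn about z gives the same grasp; the last joint's range is limited). The gripper opens to 85 mm and grips with 20 to 120 N. Pads are 22 mm wide; open, the fingers measure 114 mm over their backs; the gripper's body (76 mm by 85 mm) begins 54 mm behind the grasp point. The pads swing forward as they close: fully open they stand 13 mm farther back than shut.
Start: joints at [1.133, 0.383, 0.044, 1.598, -0.018, 1.161, -0.05], TCP at [0.217, -0.613, 0.25] pointing down, gripper open.
Joint ranges: [-2.61, 2.61], [-0.41, 2.15], [-1.48, 1.57], [0, 2.5], [-1.57, 4.71], [0.05, 1.97], [-2.85, 2.85]. Speed limits (rad/s): [2.79, 2.79, 3.14, 3.14, 3.14, 3.14, 3.14].

## Interface

Orientations are given as a unit quaternion [x, y, z, w].
In Python, from bench import move_ptp, movel, move_j, move_gripper, pause, inverse_kinematics, read_camera, camera_params, MotionError, sign_off, look_for, tip_of, read_time_s, read_qpos, read_joint_vel, read_effort, read_eef_pos, read_tcp_rot, read_ft_force, read_ft_torque, read_finger_gap, read_grasp_force gives the robot as it stands. Calls block until the motion is done:
- move_ptp(position, orientation): joint-space move of the TCP to a pose.
- movel(position, orientation=None, speed=0.15): straight line of the TCP; orientation=None keeps the orientation; speed is the mean speed in m/s.
- move_j(angles): joint-space move.
- move_gripper(opening, effort=None): finger opening in m; effort is the grip in N (None keeps the last); returns when the fingers have stopped.
- pause(seconds).
- inverse_kinematics(position, orientation): joint angles nearest the present ones, or None.
- read_camera(name): name is "scene" or "top" or "wrist"; returns the picture (384x512x3 uint8, red, green, blue); there is no depth.
- camera_params(name): a dict with "K" (3x3 intrinsics, pixels), "camera_from_world" (4x4, takes a point from world to camera coordinates). Camera axes: x right, y down, z forward; pixel columns grow to the right and rows downward; lengths in m; the calibration is good to about 2 mm. The wrist camera is an equidistant fisheye: a pixel r from the principal point sees the ray r / f radians off the axis. A picture is of the moment at which its call begins: read the wrist's pose just before it. camera_params takes no time and is no camera call; for the wrist camera it gives the pose at the moment of the call.
A pose or a line that the arm cannot do raises MotionError and nothing moves.
- sign_off(): hands the job in; it is judged then, once.
Trained networks look in the newest picture that a camera, given by its name, has taken for a name from the list of things; names that differ only in an ending like _2 or _b are one class to them, and where a whole thing is asked for, a point or a joint stands for the part that bears it (a point fixed in the world has none). Each returns a list of dicts, best first, with "confidence" (0 to 1); they miss things now and then, are a little off and sometimes report something else, mostly with a low value. They report only what shows in the picture. A call takes as long as a camera call. They do not tell look-alikes from the thing itself.
- look_for(camera, name): "at" ([column, row] in pixels, amid what is visible of it).
- tip_of(camera, name): "at" ([column, row] in pixels: a listed point, or the origin of a listed thing).
Readings, each from a call of its own:
- read_time_s(): time.
- read_qpos(): joint angles.
- read_joint_vel(): joint speeds.
- read_effort(): joint torques, N m.
- read_eef_pos(): TCP position.
- read_tcp_rot(): TCP orientation.
- read_ft_force(): force on the tool from outside, world axes, zero at the start.
- read_ft_torque(): the same for the moment, N m.
- read_finger_gap(): finger opening in m.
- read_grasp_force(): force on a finger pad.
Only numpy, scipy, OpenCV 4.12 (cv2) and the standard library are available. Lean on these libraries where they do the work, as an engineer would, in place of code of your own. Each camera call takes 0.05 s, during which the arm holds its last target. There are 200 camera calls.

## Task

Swing the folded steel hook on the side of the orange-and-black loader out until it is fully open against its stop. Then pick up the empty black vial carrier, thread the slot in its upright plate over the tip of the hook, and push it gently along the arm until it has gone past the sprung tongue and hangs latched between tongue and collar. Let go of it, and leave the two small bottles and the white tray undisturbed.

Things in the scene. Friction and masses are not known exactly. Their poses are not given: they have to be found in the camera images.
- hook_hinge (a point): Hinge of the folding hook, on its vertical axis at the arm's mid-height, 166 mm above the bench, 40 mm out from the loader's right-hand cheek. The loader is a fixed box 240 x 140 mm, 170 mm high, so its top is 2 mm below the arm's top. Axes: x along the arm from hinge to tip, z up; they turn with the hook.
- hook_tip (a point): Free end of the hook arm, on its centre line, 120 mm from the hinge; axes as hook_hinge. The arm is a level 12 x 12 mm steel bar, its last 13 mm tapered to a blunt 5 mm point. A collar (8 mm thick, 30 wide, 20 high, centred on the bar) is clamped round it, its outer face 52 to 74 mm from the tip: where in this range differs each time and must be felt.
- hook (a joint): Angle of the hook (rad): 0 is folded flat along the loader's cheek, 1.571 is fully open on its hard stop, square to the cheek. Seen from above it opens clockwise. The hinge is stiff (about 0.18 N m of friction) and stays where it is left.
- tongue (a joint): Sprung steel tongue on top of the bar: 0 rad fully up, 0.27 pressed flush. 8 mm wide, 25 long, carried by the collar; starts flush 36 mm outward of the collar's outer face, rises towards it to 7 mm above the bar. A plate pushed in from the tip presses it down (3 to 8 N; over 15 N is too rough for it) and it springs up behind the plate, its end 12 mm from the collar.
- carrier_grip (a point): Centre of the grip strip topping the carrier's upright plate, 103 mm above the underside. The strip is 10 mm thick (x), 32 mm wide (y), 82 to 124 mm above the underside (lowest 10 mm: 44 wide). The carrier is an empty black plastic tray 60 (x) x 100 (y) x 32 mm with the plate across its middle, 0.2 to 0.4 kg; z up.
- carrier_slot (a point): Centre of the closed rectangular slot through the carrier's plate, 20 mm wide (along y) and 16 mm high, 74 mm above the carrier's underside and 29 mm below carrier_grip; x is the direction through the slot. Same axes as carrier_grip; the carrier may be hung either way round.
- vial_a: Small yellow bottle, 32 mm in diameter, 62 mm tall, standing on the bench; origin at its foot. Bystander.
- vial_b: Second small yellow bottle, 32 mm in diameter, 62 mm tall, standing on the bench; origin at its foot. Bystander.
- tip_tray: Small white open tray with dividers, 90 x 70 x 35 mm, on the bench; origin under its centre. Bystander.
There are look-alikes about, which are no part of the job. Of the things shaped like the part that bears carrier_grip, the black one is meant.

How it is judged:
By the outcome, as a careful person would: the job done as asked, in the order asked, and still so for the second after the job is handed in, with the robot touching nothing.
It also fails if it takes over 66 s, if anything falls off the work surface, if the arm or the gripper's body presses on something with over 40 N, if the wrist force passes 120 N, or if a joint passes its speed limit or range.

## Working session

There is one attempt and no reset: what is moved stays moved. The work goes in short steps, each a Python script; the robot and the scene stay as the last script left them, time stands still between calls to the robot, and variables do not carry over. Pictures are saved under pics/ and viewed, at most 10 in all, crops included, and the job is handed in when it is done.

```bash
mkdir -p pics; cat > h.py <<'E'
from bench import *
import numpy as np, cv2
def snap(c,fn=None):
    P=camera_params(c); im=read_camera(c)
    if fn: cv2.imwrite('pics/'+fn,im[:,:,::-1])
    return P,im
def ray(P,uv,fish=False):
    K=np.array(P['K']);T=np.array(P['camera_from_world'])
    x=(uv[0]-K[0,2])/K[0,0];y=(uv[1]-K[1,2])/K[1,1]
    if fish:
        r=np.hypot(x,y);s=np.sin(r)/max(r,1e-9);d=np.array([x*s,y*s,np.cos(r)])
    else: d=np.array([x,y,1.])
    R=T[:3,:3];return -R.T@T[:3,3],R.T@d
def atz(P,uv,z,fish=False):
    o,d=ray(P,uv,fish);return o+d*(z-o[2])/d[2]
def proj(P,p,fish=False):
    K=np.array(P['K']);T=np.array(P['camera_from_world']);c=T[:3,:3]@np.array(p)+T[:3,3]
    if fish:
        r=np.hypot(c[0],c[1]);t=np.arctan2(r,c[2]);x=c[0]/r*t;y=c[1]/r*t
    else: x,y=c[0]/c[2],c[1]/c[2]
    return np.array([K[0,0]*x+K[0,2],K[1,1]*y+K[1,2]])
E
python3 - <<'E'
from h import *
H={'hook_hinge':.166,'hook_tip':.166,'carrier_grip':.103,'carrier_slot':.074,'vial_a':0,'tip_tray':0}
for c in('top','scene'):
    P,im=snap(c,c+'0.png')
    for n,z in H.items():
        for d in tip_of(c,n)[:4]: print(c,n,round(d['confidence'],2),np.round(d['at']),atz(P,d['at'],z).round(3))
    print(c,ray(P,(256,192)))
print(read_tcp_rot(),read_time_s(),read_finger_gap())
E
```

```text
top hook_hinge 0.61 [159. 191.] [0.553 0.054 0.166]
top hook_tip 0.78 [156. 137.] [0.673 0.063 0.166]
top carrier_grip 0.98 [285. 208.] [ 0.519 -0.217  0.103]
top carrier_grip 0.73 [292. 267.] [ 0.388 -0.23   0.103]
top carrier_grip 0.65 [346. 173.] [ 0.599 -0.361  0.103]
top carrier_slot 0.98 [285. 206.] [ 0.529 -0.221  0.074]
top carrier_slot 0.94 [340. 176.] [ 0.599 -0.354  0.074]
top carrier_slot 0.72 [296. 270.] [ 0.381 -0.241  0.074]
top vial_a 0.71 [244. 145.] [ 0.7   -0.122  0.   ]
top vial_a 0.52 [264. 145.] [ 0.7   -0.174  0.   ]
top tip_tray 0.64 [362. 278.] [ 0.354 -0.41   0.   ]
top tip_tray 0.37 [155. 137.] [0.726 0.11  0.   ]
top (array([ 0.42057263, -0.15061418,  0.95233148]), array([ 0.16011824, -0.0016884 , -0.98714585]))
scene hook_hinge 0.57 [340. 202.] [0.56  0.062 0.166]
scene hook_tip 0.69 [347. 234.] [0.668 0.075 0.166]
scene carrier_grip 0.82 [164. 212.] [ 0.59  -0.359  0.103]
scene carrier_grip 0.78 [228. 172.] [ 0.397 -0.236  0.103]
scene carrier_grip 0.67 [226. 201.] [ 0.523 -0.216  0.103]
scene carrier_grip 0.57 [225. 209.] [ 0.555 -0.214  0.103]
scene carrier_slot 0.98 [167. 221.] [ 0.59  -0.356  0.074]
scene carrier_slot 0.92 [225. 206.] [ 0.509 -0.222  0.074]
scene vial_a 0.79 [231. 281.] [ 0.695 -0.175  0.   ]
scene vial_a 0.62 [254. 286.] [ 0.702 -0.117  0.   ]
scene tip_tray 0.73 [177. 189.] [ 0.365 -0.405  0.   ]
scene (array([ 1.30537598, -0.04593594,  0.75901322]), array([-0.78177711, -0.09367301, -0.61649176]))
[9.85600106e-01 1.69092952e-01 4.59211433e-05 5.66698061e-05] 0.7 0.08558404949744142
```

```bash
python3 -c "
import cv2,numpy as np
a=cv2.imread('pics/top0.png');b=cv2.imread('pics/scene0.png')
cv2.imwrite('pics/top0b.png',cv2.resize(a,(800,600),interpolation=cv2.INTER_CUBIC));cv2.imwrite('pics/scene0b.png',cv2.resize(b,(800,600),interpolation=cv2.INTER_CUBIC))"
```

```text
(no output)
```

View pics/top0b.png

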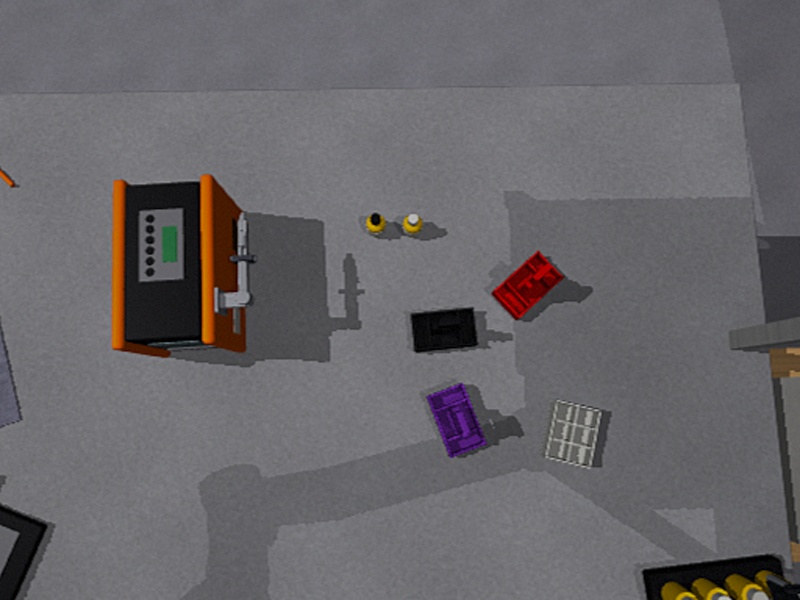

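View pics/scene0b.png

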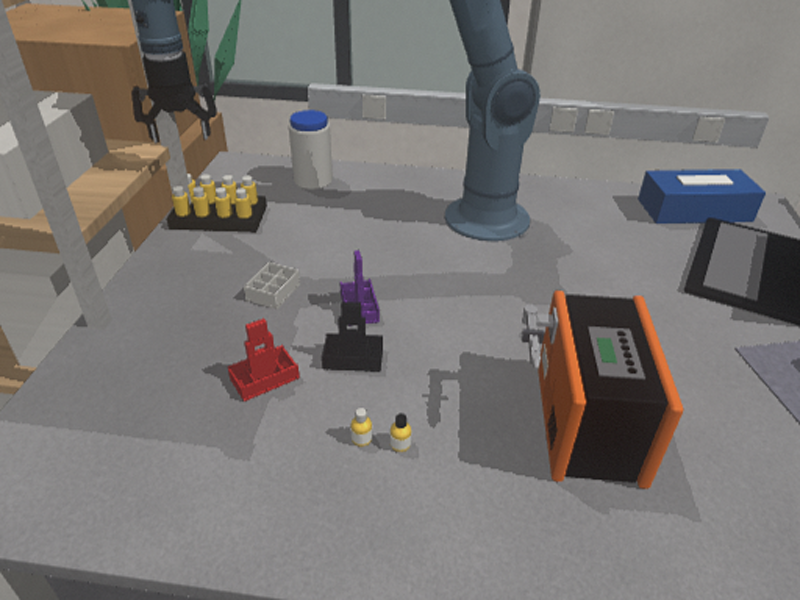

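The top view shows the hook folded along the loader's right cheek and pointing +x, at about (240,215–300). The black carrier is at (443,330), lying along y, with the bottles at (375,222) and (412,222). The red and purple carriers are look-alikes. Next I'll take close looks from the wrist over the carrier and the hook.

```bash
cat >> h.py <<'E'
def Q(t): return [np.cos(t/2),np.sin(t/2),0,0]   # tool down; tool y = (sin t,-cos t)
E
python3 - <<'E'
from h import *
def ik(p,t):
    q=inverse_kinematics(p,Q(t)); return None if q is None else np.round(q,2)
for t in (np.pi/2,-np.pi/2): print('fold',t,ik([.65,.08,.18],t))
for t in (0,np.pi): print('open',t,ik([.57,-.04,.18],t))
H={'hook_hinge':.166,'hook_tip':.166,'carrier_grip':.103,'carrier_slot':.074}
for k,(p,t) in enumerate([([.50,-.22,.30],np.pi/2),([.58,.02,.33],np.pi/2)]):
    move_ptp(p,Q(t))
    P,im=snap('wrist',f'w{k}.png')
    print(ray(P,(256,192),True),read_time_s(),np.round(read_qpos(),2))
    for n,z in H.items():
        for d in tip_of('wrist',n)[:3]: print(n,round(d['confidence'],2),np.round(d['at']),atz(P,d['at'],z,True).round(4))
print(np.hstack)if 0 else None
a=cv2.imread('pics/w0.png');b=cv2.imread('pics/w1.png')
for k,i in((0,a),(1,b)): cv2.imwrite(f'pics/w{k}b.png',cv2.resize(i,(800,600),interpolation=cv2.INTER_CUBIC))
E
```

```text
fold 1.5707963267948966 [ 0.3   0.55 -0.65  1.62  0.36  1.1  -0.45]
fold -1.5707963267948966 [ 0.64  0.84 -1.25  1.6   0.82  1.31  2.41]
open 0 [ 0.35  0.34 -0.42  1.84  0.16  0.99 -1.71]
open 3.141592653589793 [ 0.58  0.4  -0.7   1.83  0.3   1.02  1.33]
(array([ 0.49938439, -0.15586942,  0.4232688 ]), array([-0.00505488, -0.25124021, -0.96791157])) 2.525 [ 0.71  0.17 -0.41  1.77  0.07  1.21  0.28]
hook_hinge 0.16 [170. 275.] [ 0.4095 -0.3104  0.166 ]
carrier_grip 0.84 [331. 282.] [ 0.5934 -0.3579  0.103 ]
carrier_grip 0.82 [276. 175.] [ 0.5201 -0.2193  0.103 ]
carrier_grip 0.59 [154. 190.] [ 0.3793 -0.2367  0.103 ]
carrier_slot 0.69 [326. 268.] [ 0.5923 -0.3536  0.074 ]
carrier_slot 0.61 [277. 171.] [ 0.5228 -0.2208  0.074 ]
carrier_slot 0.6 [160. 184.] [ 0.3782 -0.2363  0.074 ]
(array([0.58012101, 0.08424214, 0.45308457]), array([-0.00471004, -0.25243844, -0.96760149])) 3.775 [ 0.39  0.24 -0.58  1.65  0.14  1.29 -0.22]
hook_hinge 0.6 [229. 141.] [0.5524 0.0602 0.166 ]
hook_tip 0.78 [353. 136.] [0.6754 0.0668 0.166 ]
hook_tip 0.73 [221. 314.] [ 0.5362 -0.1423  0.166 ]
hook_tip 0.51 [324. 237.] [ 0.6512 -0.0401  0.166 ]
carrier_grip 0.81 [220. 327.] [ 0.524  -0.2175  0.103 ]
carrier_slot 0.88 [220. 315.] [ 0.5209 -0.2166  0.074 ]
```

View pics/w0b.png

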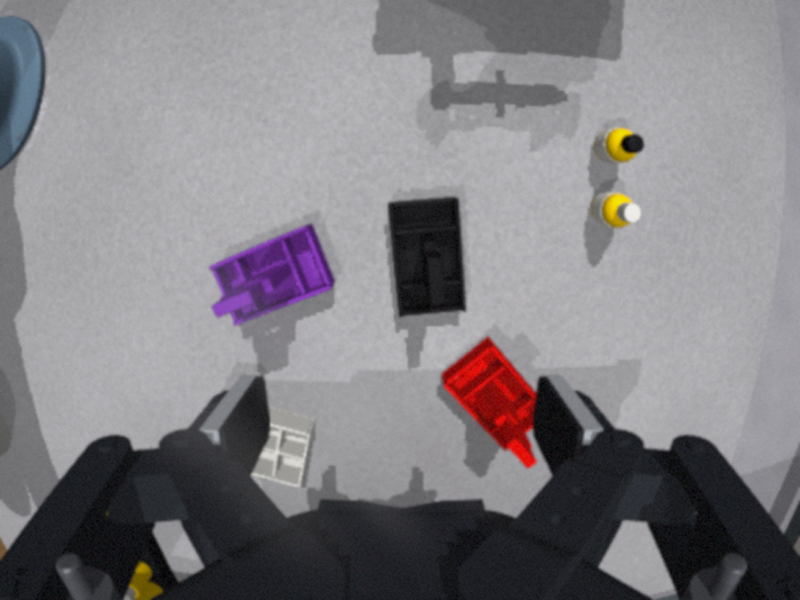

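View pics/w1b.png

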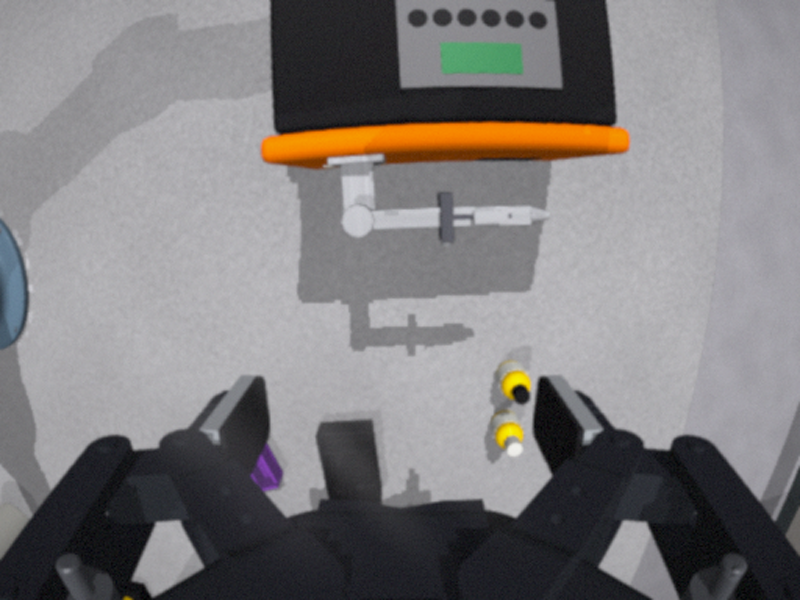

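The wrist view shows the hook with its hinge at (358,220), tip at (549,215) and collar at about (446,217). All of these agree with the network fixes. I'll open the hook with closed fingers.

```bash
cat > swing.py <<'E'
from h import *
hinge=np.array([.553,.0602]);phi0=.045
def pose(th,lx,ly,z):
    a=phi0-th;c,s=np.cos(a),np.sin(a)
    p=hinge+[c*lx-s*ly,s*lx+c*ly];return [*p,z],Q(a+np.pi/2)
E
python3 - <<'E'
from swing import *
move_gripper(0.0)
move_ptp(*pose(0,.096,.0215,.24))
f0=np.array(read_ft_force());ok=True
for z in(.205,.195,.186,.178):
    movel(pose(0,.096,.0215,z)[0],speed=.04);f=read_ft_force()-f0;print(z,f.round(1))
    if abs(f).max()>4: ok=False;break
if ok:
    for th in np.radians(np.arange(0,88,9)):
        movel(*pose(th,.096,.018,.178),speed=.08)
    print('sw',(read_ft_force()-f0).round(1))
    for th in np.radians(np.arange(84,100,1.5)):
        movel(*pose(th,.096,.018,.178),speed=.02);f=read_ft_force()-f0;print(np.degrees(th),f.round(1))
        if f[0]>9: break
    print(read_eef_pos(),read_time_s())
E
```

```text
0.205 [ 0.3 -0.2 -1.1]
0.195 [-0.7 -0.2 -0.9]
0.186 [ 0.1 -0.7 -1.1]
0.178 [ 0.4 -0.1 -1.9]
sw [-0.   0.4 -2. ]
84.0 [ 1.4  1.5 -1.8]
85.5 [ 1.9  1.3 -1.7]
87.0 [ 0.8  1.  -1.3]
88.5 [ 0.4  1.  -1.7]
90.0 [ 0.1  0.5 -1.6]
91.5 [ 6.1  1.1 -5.6]
93.0 [11.   1.6 -8.8]
[ 0.57516823 -0.03555372  0.17857014] 12.8583
```

```bash
python3 - <<'E'
from swing import *
p=np.array(read_eef_pos())
movel(p+[.015,0,0],speed=.1);movel(p+[.015,0,.1],speed=.2)
move_ptp([.56,-.115,.30],Q(np.pi/2))
P,im=snap('wrist','w2.png')
for n,z in {'hook_hinge':.166,'hook_tip':.166,'carrier_grip':.103}.items():
    for d in tip_of('wrist',n)[:3]: print(n,round(d['confidence'],2),np.round(d['at']),atz(P,d['at'],z,True).round(4))
cv2.imwrite('pics/w2b.png',cv2.resize(im[:,:,::-1],(800,600),interpolation=cv2.INTER_CUBIC))
for t in(0,np.pi):
  for p in([.522,-.2185,.12],): print(inverse_kinematics(p,Q(np.pi/2)),inverse_kinematics([.56,-.1,.2],Q(t)))
P2,im2=snap('top')
for n in('hook_hinge','hook_tip'):
    for d in tip_of('top',n)[:3]: print('top',n,round(d['confidence'],2),np.round(d['at']),atz(P2,d['at'],.166).round(4))
print(read_time_s())
E
```

```text
hook_tip 0.79 [258. 125.] [ 0.5604 -0.0553  0.166 ]
hook_tip 0.69 [224. 261.] [ 0.5276 -0.1841  0.166 ]
carrier_grip 0.85 [225. 266.] [ 0.52   -0.2248  0.103 ]
carrier_grip 0.6 [123. 271.] [ 0.382  -0.2389  0.103 ]
[ 0.59462471  0.40125862 -0.32109167  1.89316232  0.16168525  0.87216303
  0.19298039] [ 0.30154491  0.29489386 -0.23011252  1.83454488  0.07783417  1.02085242
 -1.53049534]
[ 0.59462471  0.40125862 -0.32109167  1.89316232  0.16168525  0.87216303
  0.19298039] [ 0.60847098  0.34439078 -0.59658345  1.81991884  0.22123236  1.04401195
  1.49788425]
top hook_hinge 0.39 [158. 192.] [0.5526 0.0569 0.166 ]
15.7083
```

View pics/w2b.png

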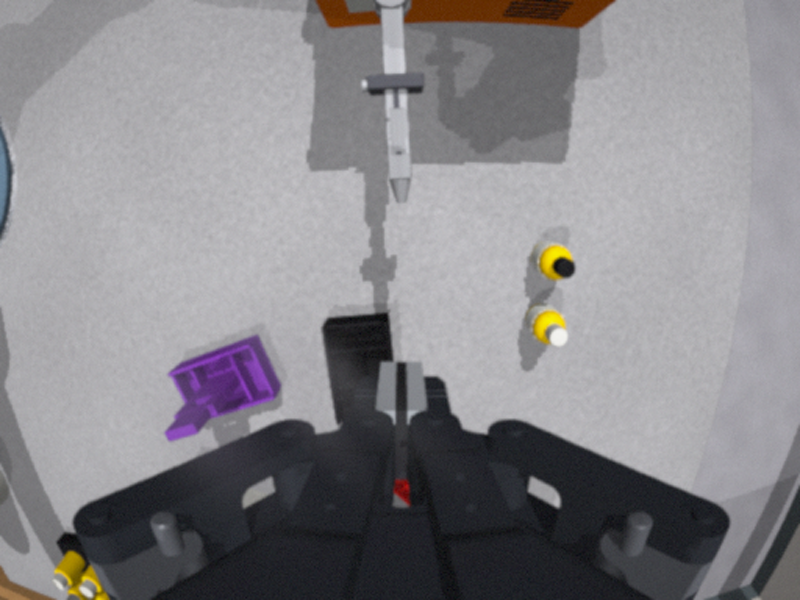

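The hook is open, with its tip at (402,200) and collar at (393,83) in the picture, pointing along about -87°. Next I'll hover over the black carrier, take a close look and grasp it.

```bash
python3 - <<'E'
from h import *
psi=.065
move_gripper(.055)
g=np.array([.521,-.2185])
move_ptp([*g,.20],Q(psi+np.pi/2))
P,im=snap('wrist','w3.png')
for n,z in {'carrier_grip':.103,'carrier_slot':.074}.items():
    for d in tip_of('wrist',n)[:3]: print(n,round(d['confidence'],2),np.round(d['at']),atz(P,d['at'],z,True).round(4))
# predicted top-edge ends of strip
c,s=np.cos(psi),np.sin(psi);v=im[:,:,::-1].copy();v=cv2.resize(v,(800,600),interpolation=cv2.INTER_CUBIC)
for zz,L,W in((.124,.016,.005),(.032,.05,.03)):
  for sx in(-1,1):
    for sy in(-1,1):
      p=[g[0]+c*W*sx-s*L*sy,g[1]+s*W*sx+c*L*sy,zz];u=proj(P,p,True)/.64
      cv2.circle(v,tuple(int(round(k)) for k in u),3,(0,255,0),1)
v=cv2.convertScaleAbs(v,alpha=1.8,beta=20)
cv2.imwrite('pics/w3b.png',v);print(read_time_s())
E
```

```text
carrier_grip 0.71 [ 94. 215.] [ 0.3801 -0.2378  0.103 ]
carrier_slot 0.67 [106. 207.] [ 0.3773 -0.2395  0.074 ]
carrier_slot 0.62 [312. 327.] [ 0.5926 -0.3628  0.074 ]
carrier_slot 0.55 [256. 197.] [ 0.5217 -0.22    0.074 ]
17.075
```

View pics/w3b.png

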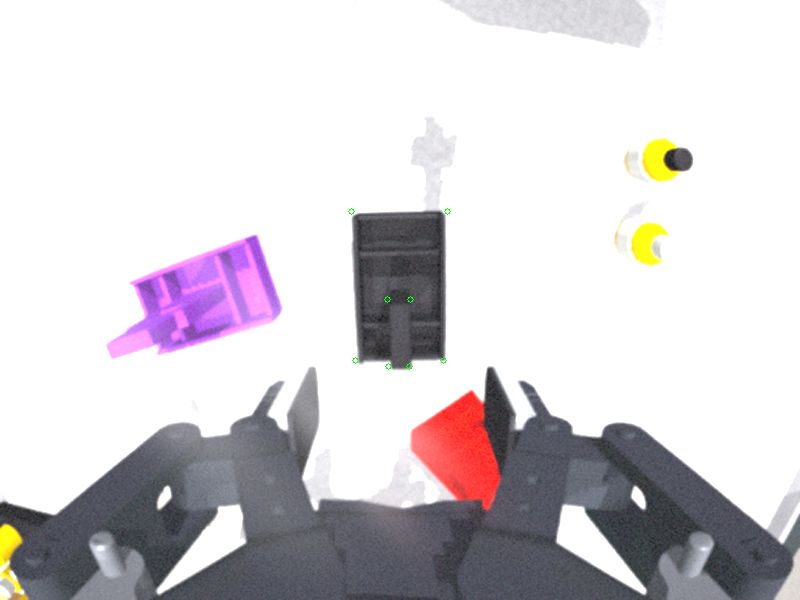

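The predicted outline (green marks) lies on the carrier's tray and strip to within 1–2 mm, so I'll grasp it and bring it in front of the hook tip.

```bash
cat > hang.py <<'E'
from h import *
hinge=np.array([.553,.0602]);ph=np.radians(-86.8);a=np.array([np.cos(ph),np.sin(ph)]);n=np.array([-a[1],a[0]])
QH=Q(ph+np.pi/2)
def at(s,lat=0,z=.205): return [*(hinge+s*a+lat*n),z]
E
python3 - <<'E'
from hang import *
g=[.521,-.219]
movel([*g,.113],speed=.1)
move_gripper(.0,effort=40)
print('gap',read_finger_gap(),read_grasp_force(),read_eef_pos())
f0=np.array(read_ft_force())
movel([*g,.25],speed=.15);print('wt',read_ft_force()-f0,read_finger_gap())
move_ptp(at(.19,z=.25),QH);movel(at(.165),speed=.1)
P,im=snap('wrist','w4.png')
for nme in('hook_tip','carrier_slot','carrier_grip'):
    for d in tip_of('wrist',nme)[:2]: print(nme,round(d['confidence'],2),np.round(d['at']),atz(P,d['at'],.166,True).round(4))
print(proj(P,[*(hinge+.12*a),.166],True),read_eef_pos(),at(.165),read_ft_force())
v=cv2.resize(im[:,:,::-1],(800,600),interpolation=cv2.INTER_CUBIC)
for s in(.12,.06,0):
    u=proj(P,[*(hinge+s*a),.172],True)/.64;cv2.circle(v,tuple(int(k) for k in u),3,(0,255,0),1)
Ps,ims=snap('scene');c=cv2.resize(ims[150:300,200:400,::-1],(800,600),interpolation=cv2.INTER_CUBIC)
cv2.imwrite('pics/w4b.png',np.vstack([cv2.resize(v,(400,300)),cv2.resize(c,(400,300))]));print(read_time_s())
E
```

```text
gap 0.009667699042754743 42.52106308937073 [ 0.52142066 -0.21923721  0.11352392]
wt [-0.43094053 -1.01850216 -6.17882255] 0.009653232028141065
hook_tip 0.95 [182. 234.] [ 0.5583 -0.0602  0.166 ]
carrier_slot 0.76 [484. 180.] [ 0.6055 -0.2628  0.166 ]
carrier_slot 0.65 [259. 234.] [ 0.5615 -0.1068  0.166 ]
carrier_grip 0.73 [254. 256.] [ 0.5465 -0.105   0.166 ]
carrier_grip 0.6 [504. 186.] [ 0.6025 -0.2869  0.166 ]
[180.53468311 231.63394769] [ 0.56284255 -0.10523971  0.2058847 ] [np.float64(0.5622105483238721), np.float64(-0.10454272609002688), 0.205] [ 0.66708714  1.13474145 -1.92615065]
22.075
```

View pics/w4b.png

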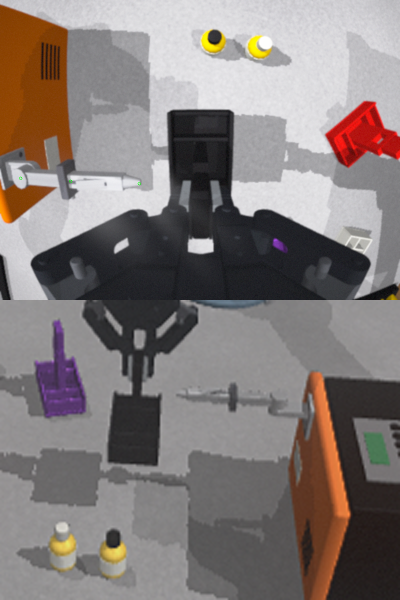

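The wrist view (upper) puts the tip mark on the bar end, with the carrier in front of it and facing it. The networks put the slot within 1 mm of the arm's line, so I'll feed it on under force watch.

```bash
cat > feed.py <<'E'
from hang import *
def F(f0):
    f=np.array(read_ft_force())-f0;return np.array([f[:2]@a,f[:2]@n,f[2]])
def feed(s,smin,step,f0,lat=0,z=.205,ax=10,side=6,v=.02):
    while s>smin:
        s-=step;movel(at(s,lat,z),speed=v);f=F(f0);print(round(s,4),round((np.array(read_eef_pos())[:2]-hinge)@a,4),f.round(1))
        if f[0]>ax or abs(f[1])>side or abs(f[2])>side+2: print('STOP');break
    return s
E
python3 - <<'E'
from feed import *
f0=np.array(read_ft_force())
s=feed(.165,.126,.013,f0,v=.05)
s=feed(s,.098,.004,f0,v=.03);print(read_time_s())
E
```

```text
0.152 0.1511 [0.1 0.  0.6]
0.139 0.1383 [ 1.5  0.6 -0.8]
0.126 0.1253 [-0.4  1.1 -0.1]
0.122 0.1218 [-0.2 -0.2 -0.6]
0.118 0.1176 [-0.   1.4 -1.1]
0.114 0.1135 [ 0.5 -0.2 -0.5]
0.11 0.1096 [-0.2  0.3  0.2]
0.106 0.1055 [-0.4  0.5 -0. ]
0.102 0.1015 [-0.2 -0.4  0.7]
0.098 0.0976 [-0.7  0.4  0.4]
25.2833
```

Threaded with no contact force; continuing slowly past the tongue.

```bash
python3 - <<'E'
from feed import *
f0=np.array(read_ft_force())
s=feed(.098,.045,.0015,f0,ax=9,v=.015);print(s,read_time_s())
E
```

```text
0.0965 0.0964 [ 1.2  0.3 -0.8]
0.095 0.0948 [ 1.7 -0.3 -0.4]
0.0935 0.0933 [ 1.2 -0.7 -0.3]
0.092 0.0918 [ 0.1 -0.   0.9]
0.0905 0.0906 [1.3 0.1 0.2]
0.089 0.0894 [ 1.9 -0.3  1. ]
0.0875 0.0883 [ 3.9 -0.5  1.9]
0.086 0.087 [ 6.3 -0.3  3.1]
0.0845 0.0847 [ 5.5 -0.4  3.4]
0.083 0.0824 [ 4.3 -0.1  3.8]
0.0815 0.0807 [3.3 0.4 3.6]
0.08 0.0794 [3.1 0.1 2.4]
0.0785 0.0781 [3.1 0.1 2.9]
0.077 0.0766 [ 3.1 -0.7  4. ]
0.0755 0.0751 [3.1 0.2 2.2]
0.074 0.0736 [ 3.  -0.4  1.5]
0.0725 0.072 [2.3 0.3 1.9]
0.071 0.0706 [ 2.  -0.1  3. ]
0.0695 0.0692 [ 1.4 -1.3  1.8]
0.068 0.0678 [2.  0.  2.4]
0.0665 0.0663 [ 2.4 -0.6  2. ]
0.065 0.0648 [ 3.  -0.   2.2]
0.0635 0.0632 [1.7 0.3 2.1]
0.062 0.0616 [ 0.6  0.8 -0.5]
0.0605 0.0614 [ 4.3  0.1 -1. ]
0.059 0.0612 [ 6.5  0.3 -1.8]
0.0575 0.061 [ 8.   0.5 -0.4]
0.056 0.0609 [ 8.5  0.1 -1.9]
0.0545 0.0608 [11.1  1.4 -0.9]
STOP
0.054499999999999965 32.5333
```

```bash
python3 - <<'E'
from feed import *
f0=np.array(read_ft_force());fa=F(f0)
movel(at(.0605),speed=.02);f0=np.array(read_ft_force())
for s in(.0625,.064,.0655,.067,.0685,.070):
    movel(at(s),speed=.02);f=F(f0);print(s,round((np.array(read_eef_pos())[:2]-hinge)@a,4),f.round(1))
    if f[0]<-6: break
s0=.0625;movel(at(s0),speed=.02);f0=np.array(read_ft_force())
for z in(.204,.203,.202,.201,.200):
    movel(at(s0,0,z),speed=.02);f=F(f0);print(z,f.round(1))
    if f[2]>2.5: break
Ps,ims=snap('scene');c=cv2.resize(ims[150:300,200:400,::-1],(800,600),interpolation=cv2.INTER_CUBIC)
cv2.imwrite('pics/s5.png',c);print(read_time_s())
E
```

```text
0.0625 0.0615 [-3.5 -1.3  0.8]
0.064 0.0625 [-6.1 -0.3  2.1]
0.204 [-1.3 -0.5 -0.4]
0.203 [-0.2 -0.5  3. ]
34.2833
```

View pics/s5.png

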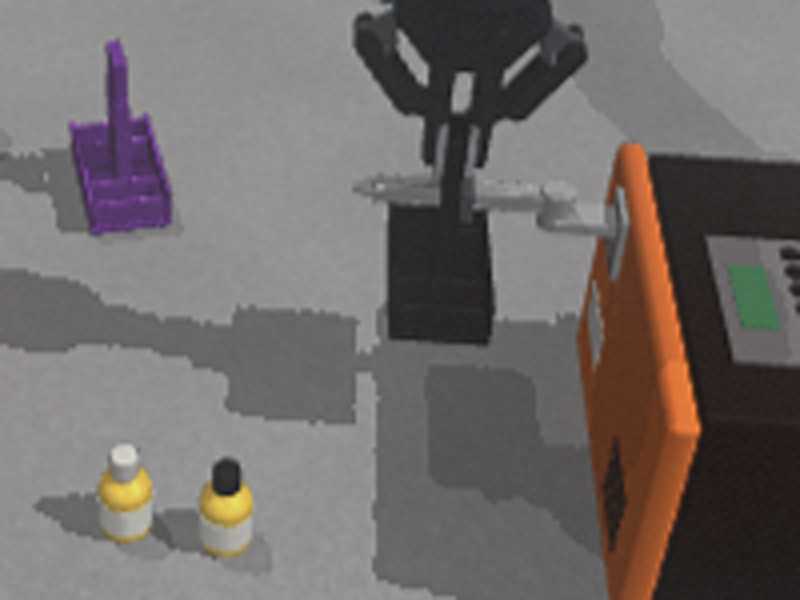

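The scene shows the carrier hanging on the open arm next to the collar, at about (455,190). The outward tug met the tongue after about 1 mm, so it's latched. I'll release it and retreat.

```bash
python3 - <<'E'
from feed import *
move_gripper(.04);p=np.array(read_eef_pos())
movel(p+[0,0,.12],speed=.1);pause(.5)
movel(p+[0,-.12,.14],speed=.2)
Pt,imt=snap('top');Ps,ims=snap('scene')
c=cv2.resize(ims[150:300,200:400,::-1],(600,450),interpolation=cv2.INTER_CUBIC)
d=cv2.resize(imt[100:200,100:300,::-1],(200,100));cv2.imwrite('pics/s6.png',np.hstack([c,cv2.copyMakeBorder(d,0,350,0,0,0)]))
print(read_time_s(),read_ft_force())
E
```

```text
37.3917 [-0.38053411  0.56547607  0.12619524]
```

View pics/s6.png

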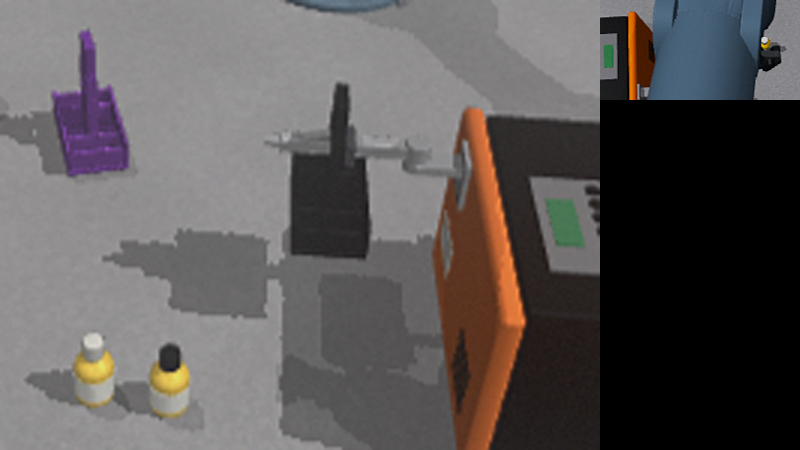

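The carrier hangs free on the open hook at (340,140), and both bottles are in place.

```bash
python3 -c "
from bench import *
print(sign_off())"
```

```text
the job is handed in; nothing more can be done
None
```

The hook is open against its stop, the black carrier hangs latched between tongue and collar with the gripper clear of it, the bottles and tray were not touched, and the job was handed in after about 37 s of robot time.

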